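# Bring the cart wheel's valve stem to the top

### The arm

A 7-joint arm with a two-finger parallel gripper is mounted at the origin on the work surface. World frame = base frame: x ahead of the robot, y to its left, z up, the work surface at z = 0. Lengths are in m, angles in rad, forces in N, time in s.
With the tool pointing down it reaches from about 0.425 to 0.875 m from the base axis. Payload 4.7 kg.
Tool frame: the origin (TCP) lies at the very end of the fingers, on their centre line; the grasp point (between the pads) lies 19 mm behind it (env.tcp_to_grasp is the distance from the TCP to the grasp point, in m); z points along the fingers, y is the line along which they close (so a half turn about z gives the same grasp; the last joint's range is limited). The gripper opens to 85 mm and grips with 20 to 120 N. Pads are 22 mm wide; open, the fingers measure 114 mm over their backs; the gripper's body (76 mm by 85 mm) begins 54 mm behind the grasp point. The pads swing forward as they close: fully open they stand 13 mm farther back than shut.
Start: joints at [1.223, 0.321, -0.07, 1.45, 0.023, 1.371, -0.057], TCP at [0.23, -0.608, 0.231] pointing down, gripper open.
Joint ranges: [-2.86, 2.86], [-0.3, 2.09], [-1.38, 1.24], [0.06, 2.45], [-1.56, 4.7], [0.09, 2.05], [-2.69, 2.69]. Speed limits (rad/s): [2.57, 2.57, 3.14, 3.14, 3.14, 3.14, 3.14].

### API

Orientations are given as a unit quaternion [x, y, z, w].
In Python, from workcell import env gives the robot as it stands.
- The arm moves only by the tool servo_tool, never from a script. Its argument "rows" is a list of rows, each an object of numbers: "dx", "dy", "dz": the shift along the tool's x, y, z normalised to -1 to 1, where 1 is 0.15 m; "rx", "ry", "rz": the turn, a rotation vector about the tool's x, y, z normalised to -1 to 1, where 1 is pi rad; "hand": the opening, from -1 (shut) to 1 (fully open), so that 0 is half open. A call has 1 to 20 rows; each row is the pose to reach, as a shift and turn from the pose commanded when the call began, along the tool's axes at that moment, turning the shorter way round; what a row does not reach only later rows make up. A row lasts 1/10 s, in which the tool goes at most 50 mm and 8.59 degrees, less where a joint would pass 70% of its speed; a pose out of reach is approached as far as the arm can. A call with a number of a shift or a turn outside -1 to 1 is refused whole. A call with a gripper value outside its range is refused whole. The fingers move at their own pace and stop on an object; "newtons" is the grip in N (left out, the last holds). Time passes only in rows, so rows that repeat a pose let the fingers close. It gives the time, the measured TCP pose, the force, the opening and the grip force at its end, in the units of the state.
- env.sense(): the state, without advancing time (a new reading comes with each control period).
- env.get_image(name): name is "scene" or "top" or "wrist"; returns a dict with "frame" (400x640x3 uint8, red, green, blue), "fx", "fy", "cx", "cy" (pixels), "k1" (the pictures are not rectified: a ray, as slopes to the right and down, at radius r is drawn at 1 + k1 r^2 times it, then the intrinsics apply), "R" (3x3) and "t" (3): a world point X has camera coordinates R X + t. Camera axes: x right, y down, z forward; pixel columns grow to the right and rows downward; lengths in m; the calibration is good to about 2 mm. A picture is of the moment at which its call begins. There is no depth.
- env.job_done(): hands the job in; it is judged then, once.
The state is a dict: "time": time; "joint_positions": joint angles; "joint_velocities": joint speeds; "joint_torque": joint torques, N m; "eef_pos": TCP position; "ee_rot": TCP orientation; "ft_force": force on the tool from outside, world axes, zero at the start; "wrist_torque": the same for the moment, N m; "grip_width": finger opening in m; "finger_force": force on a finger pad.
Only numpy, scipy, OpenCV 4.12 (cv2) and the standard library are available. Lean on these libraries where they do the work, as an engineer would, in place of code of your own. Each camera call takes 0.05 s, during which the arm holds its last target. There are 200 camera calls.

### The job

A spoked cart wheel turns on a leaning stand. With your fingertips push one spoke after another to bring the wheel round clockwise (as seen facing its open side), reaching in above or below the fixed crossbar, until the valve stem stands at the very top, in line with the pointer on the stand, ready for the air line. Do not push on the tyre or on the valve stem, and leave the nuts, tools and other things lying around where they are.

Things in the scene. Friction and masses are not known exactly. Their poses are not given: they have to be found in the camera images.
- hub (a point): Centre of the wheel on its axle, in the spokes' middle plane, 135 mm above the table; fixed to the stand. The wheel leans: its plane is 40 degrees from level, its open face looks up and away from the robot (outward normal 50 degrees above level, roughly towards +x, turned with the stand's yaw). Wheel 306 mm across the tyre; axle end up to 31 mm in front of the middle plane.
- stand: Grey fixed stand; its base plate is 400 x 420 x 10 mm, origin under the hub. Its x axis is the level direction in which the open face looks (yaw varies up to 0.4 rad), z up. Behind the spokes at least 45 mm is free except the axle and its post under the hub.
- crossbar (a point): Middle of a fixed level bar across the open face, side to side through the hub line: 20 mm wide, 8 mm thick, 15 to 23 mm in front of the spokes' middle plane, 388 mm long on two legs outside the tyre. Fingers cannot sweep past it: they come out and go in again behind another spoke. Above and below it the wheel is open.
- spoke_mid (a point): Point in the middle of one spoke, 70 mm from the hub: the first spoke clockwise of the stem. Five straight flat steel spokes, 72 degrees apart, run from the hub (50 mm across) to the rim (inner edge 103 mm from the centre); each is 14 mm wide and 10 mm thick (middle plane +-5 mm). Between them the wheel is open.
- top_mark (a point): Where stem_mid must come: 90 mm from the hub straight up the slope, in the spokes' middle plane; fixed to the stand. The direction from hub to here is straight up the slope (40 degrees above level). A small dark pointer on a rear post just beyond the tyre's upper edge (160 to 200 mm from the hub, up to 270 mm above the table) marks it.
- stem_mid (a point): Point on the valve stem, 90 mm from the wheel centre. The stem is a short round brass tube 11 mm thick with a black rubber foot 15 mm thick at the rim; it sticks inwards from the rim, from 107 mm to 74 mm from the centre, half-way between two neighbouring spokes (36 degrees from each).
- wheel (a joint): Wheel angle in rad, growing clockwise seen facing the open face = clockwise angle of the stem from the top. Starts at -4.35 to -2.7; must end at 0 (not -2 pi). Spokes lie at this value plus 36, 108, 180, 252 and 324 degrees. Stiff bearing (about 0.2 N m, some 3 N at 70 mm from the centre): it stays where left and hardly coasts.
- tyre: Black rubber tyre, a ring 306 mm outside and 226 mm inside diameter, 40 mm thick, turning with the wheel; origin at the wheel centre. Not to be pushed.
- stem: The valve stem as a part (origin at the wheel centre). Not to be pushed.
- axle_nut: Steel hexagon nut, 30 mm wide, 13 mm high, loose on the stand's base plate (10 mm thick) beyond the wheel's low edge; origin under its centre. Leave it.
- washer: Steel washer, 36 mm wide, 5 mm high, loose on the base plate; origin under its centre. Leave it.
- dust_cap: Black hub cap, 34 mm wide, 20 mm high, loose on the base plate; origin under its centre. Leave it.
- wrench: Steel wrench 180 mm long lying on the table at the stand's -y side. Leave it.
- screwdriver: Screwdriver 190 mm long lying on the table at the stand's +y side. Leave it.
- drum_a: Machined aluminium cylinder, 75 mm wide and 62 mm high, standing on the table to the left; origin under its centre. Leave it.
- drum_b: The same kind of cylinder, standing to the right. Leave it.
- oil_bottle: White closed bottle, 56 mm wide and 150 mm high, standing on the table to the left; origin under its centre. Leave it.

How it is judged:
On the way:
1. the wheel has been brought round clockwise to within about a quarter turn of the mark (value of joint wheel between -1.7 and 0.6 rad).
At the end, for the whole second after the job is handed in: The valve stem is at the top of the wheel, its marked point within 13 mm (about 8 degrees) of the top mark, reached by turning clockwise (joint within 0.3 rad of 0, not a full turn off), and the wheel is at rest (distance between stem_mid and top_mark below 0.013 m and value of joint wheel between -0.3 and 0.3 rad and velocity of joint wheel between -0.05 and 0.05 rad/s); the robot touches nothing.
It fails at once if the valve stem is pushed (over 2 N) (contact force between any of the fingers, the arm and stem above 2 N).
It fails at once if the tyre is pushed (over 3 N) (contact force between any of the fingers, the arm and tyre above 3 N).
It fails at once if the wheel is turned the wrong way, past a whole turn from the mark (value of joint wheel below -5.9 rad).
It fails at once if a thing lying around is moved or lifted by more than 25 mm (distance of any of axle_nut, washer, dust_cap, wrench, screwdriver, drum_a, drum_b, oil_bottle from where it was at the start of the episode above 0.025 m).
It also fails if it takes over 64 s, if anything falls off the work surface, if the arm or the gripper's body presses on something with over 40 N, if the wrist force passes 120 N, or if a joint passes its speed limit or range.

## Working session

There is one attempt and no reset: what is moved stays moved. The work goes in short steps, Python scripts to look and compute and a tool call to move; the robot and the scene stay as the last step left them, time stands still between calls to the robot, and variables do not carry over. Pictures are saved under pics/ and viewed, at most 10 in all, crops included, and the job is handed in when it is done.

Besides the shell and the picture viewer there is one more tool, called after ">>>" by a JSON object that holds its "fn" and its "kwargs", one argument or row to a line. servo_tool: Moves the arm, as the interface text tells. Its arguments: {"type":"object","properties":{"rows":{"type":"array","items":{"type":"object","properties":{"dx":{"type":"number","minimum":-1,"maximum":1},"dy":{"type":"number","minimum":-1,"maximum":1},"dz":{"type":"number","minimum":-1,"maximum":1},"rx":{"type":"number","minimum":-1,"maximum":1},"ry":{"type":"number","minimum":-1,"maximum":1},"rz":{"type":"number","minimum":-1,"maximum":1},"hand":{"type":"number"}}}},"newtons":{"type":"number"}},"required":["rows"]}

```bash
ls; mkdir -p pics
python3 - <<'E'
from workcell import env
import cv2,numpy as np
for n in("scene","top"):
    g=env.get_image(n); cv2.imwrite(f"pics/{n}0.png",g["frame"][:,:,::-1])
    np.savez(f"pics/{n}0.npz",**{k:np.array(v) for k,v in g.items()})
    print(n,g["fx"],g["fy"],g["cx"],g["cy"],g["k1"],np.round(g["R"],3).tolist(),np.round(g["t"],3))
s=env.sense();print({k:np.round(v,3).tolist() for k,v in s.items()})
E
```

```text
pics
scene 463.15024305897515 463.15024305897515 321.80399288776397 203.16071779725462 0.02306168609373869 [[0.497, 0.868, 0.007], [0.557, -0.313, -0.769], [-0.666, 0.386, -0.639]] [-0.305 -0.227  1.955]
top 519.4551992120993 519.4551992120993 323.69024962875847 194.86208689943115 -0.03528358693996147 [[-0.02, -1.0, -0.002], [-0.992, 0.02, -0.125], [0.125, -0.0, -0.992]] [0.014 0.644 1.424]
{'time': 0.1, 'joint_positions': [1.223, 0.322, -0.07, 1.452, 0.023, 1.371, -0.057], 'joint_velocities': [0.001, -0.002, 0.001, -0.003, -0.0, -0.0, -0.002], 'joint_torque': [-0.0, -49.488, -0.384, -31.521, 0.013, 0.008, 0.0], 'eef_pos': [0.23, -0.607, 0.23], 'ee_rot': [0.984, 0.18, -0.0, -0.001], 'ft_force': [0.116, 0.137, -0.127], 'wrist_torque': [-0.01, 0.068, -0.016], 'finger_force': 0.0, 'grip_width': 0.086}
```

View pics/scene0.png

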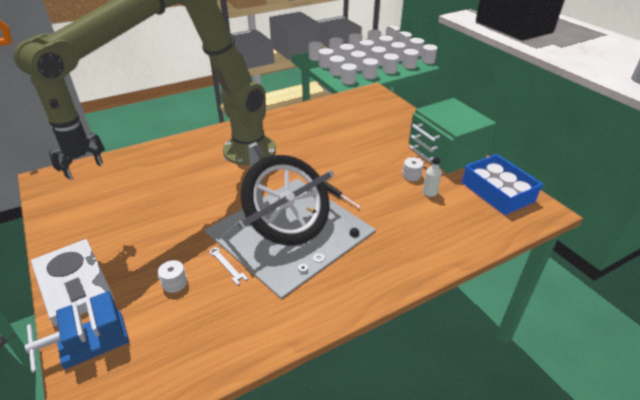

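View pics/top0.png

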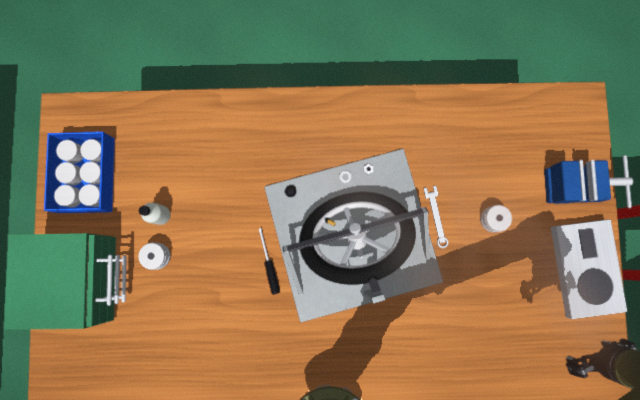

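The scene picture shows the wheel at about (287,198), the wrench at (228,265) and the nuts in front of the wheel. In the top picture the plate corners are at about (265,185), (403,149), (442,283) and (302,322). The axle is at (355,229) and the brass stem at (330,222).

Next I'll locate the hub and yaw from the plate, then view the wheel plane rectified.

```bash
cat > h.py <<'E'
import numpy as np,cv2
def load(n): return dict(np.load(f"pics/{n}.npz"))
def und(g,p):
    p=np.atleast_2d(np.array(p,float)); d=np.c_[(p[:,0]-g["cx"])/g["fx"],(p[:,1]-g["cy"])/g["fy"]]
    s=d.copy()
    for _ in range(10): s=d/(1+g["k1"]*(s**2).sum(1,keepdims=True))
    return s
def proj(g,X):
    c=np.atleast_2d(X)@np.array(g["R"]).T+g["t"]; s=c[:,:2]/c[:,2:]
    s=s*(1+g["k1"]*(s**2).sum(1,keepdims=True)); return np.c_[s[:,0]*g["fx"]+g["cx"],s[:,1]*g["fy"]+g["cy"]]
def cast(g,p,P,n):
    s=und(g,p); d=np.c_[s,np.ones(len(s))]@np.array(g["R"]); o=-np.array(g["R"]).T@g["t"]
    k=((np.array(P)-o)@n)/(d@n); return o+k[:,None]*d
def frame(y):
    c,s=np.cos(y),np.sin(y); a=np.radians(40)
    n=np.array([np.sin(a)*c,np.sin(a)*s,np.cos(a)]);u=np.array([-np.cos(a)*c,-np.cos(a)*s,np.sin(a)]);r=np.array([-s,c,0.])
    return n,u,r
def rect(g,hub,y,off=0,S=500,sc=0.36):
    n,u,r=frame(y); j,i=np.meshgrid(np.arange(S),np.arange(S))
    X=hub+off*n+((j.ravel()/S-.5)*sc)[:,None]*r-((i.ravel()/S-.5)*sc)[:,None]*u
    q=proj(g,X).astype(np.float32).reshape(S,S,2)
    return cv2.remap(g["frame"],q[:,:,0],q[:,:,1],cv2.INTER_CUBIC)
E
python3 - <<'E'
from h import *
g=load("top0")
# plate: refine corners by subpixel on gray
pk=np.array([[265,185],[403,149],[442,283],[302,322]],np.float32)
C=cast(g,pk,[0,0,.01],np.array([0,0,1.]))
print(C.round(3)); 
for a in range(4): print(np.linalg.norm(C[a]-C[a-1]).round(3))
hub=C.mean(0); hub[2]=.135
fx=(C[0]+C[1]-C[2]-C[3]); yaw=np.arctan2(fx[1],fx[0]); l=(C[0]+C[3]-C[1]-C[2]);print(hub,yaw,np.arctan2(-l[0],l[1]))
n,u,r=frame(yaw)
print("axle px",proj(g,hub+.031*n),"hub",proj(g,hub), "pointer",proj(g,hub+.2*u))
im=np.hstack([rect(g,hub,yaw,0,400),rect(load("scene0"),hub,yaw,0,400)])
for k in(200,600):
    cv2.circle(im,(k,200),int(.103/.36*400),(255,0,0),1);cv2.circle(im,(k,200),int(.153/.36*400),(255,0,0),1);cv2.drawMarker(im,(k,200),(255,0,0))
cv2.imwrite("pics/rect0.png",im[:,:,::-1])
E
```

```text
[[ 0.68   0.17   0.01 ]
 [ 0.778 -0.233  0.01 ]
 [ 0.39  -0.328  0.01 ]
 [ 0.29   0.069  0.01 ]]
0.402
0.414
0.399
0.409
[ 0.53443453 -0.08074378  0.135     ] 0.24763569667506294 0.24219103476024118
axle px [[354.08509822 223.23654037]] hub [[355.64437885 231.22499231]] pointer [[376.68862742 291.45394142]]
```

View pics/rect0.png

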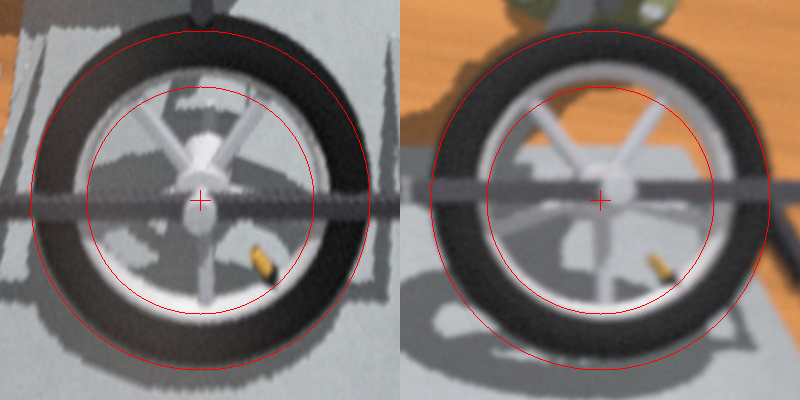

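The rectified views agree with the given sizes. The stem is at about 142° clockwise, so the wheel joint is about -3.8 rad, and the spokes are near ±36°, ±108° and 180°. My plan has two strokes:
- **Stroke 1:** above the bar, push the -36° spoke.
- **Stroke 2:** below the bar, push the spoke that ends at 252°.

Now I'll work out the approach.

```bash
cat >> h.py <<'E'
from scipy.spatial.transform import Rotation as Ro
HUB=np.array([.534,-.081,.135]);YAW=.245
def tgt(h,v,nn,hub=None,yaw=None):
    n,u,r=frame(YAW if yaw is None else yaw); return (HUB if hub is None else hub)+h*r+v*u+nn*n
def RT(tilt=40):
    n,u,r=frame(YAW); R=np.c_[-u,-r,-n]  # tool along -n
    return Ro.from_rotvec(np.radians(40-tilt)*r)*Ro.from_matrix(R)
def rel(s,p,R):
    R0=Ro.from_quat(s["ee_rot"]); d=R0.inv().apply(np.array(p)-s["eef_pos"])/.15; w=(R0.inv()*R).as_rotvec()/np.pi
    return d.round(3),w.round(3)
def where(s):
    n,u,r=frame(YAW); d=np.array(s["eef_pos"])-HUB; return (np.array([d@r,d@u,d@n])*1000).round(1)
E
python3 - <<'E'
from h import *
from workcell import env
s=env.sense()
p=tgt(-.055,.034,.13);print(p,rel(s,p,RT()), rel(s,[.23,-.6,.4],RT()))
print(RT().as_matrix().round(2))
E
```

```text
[ 0.60313987 -0.12040647  0.25644056] (array([ 3.477, -2.156, -0.171]), array([ 0.012, -0.222,  0.036])) (array([ 0.018, -0.048, -1.131]), array([ 0.012, -0.222,  0.036]))
[[ 0.74  0.24 -0.62]
 [ 0.19 -0.97 -0.16]
 [-0.64  0.   -0.77]]
```

>>> {"fn": "servo_tool", "kwargs": {
  "rows": [
    {"dz":-1,"hand":-1},
    {"dz":-1,"hand":-1},
    {"dz":-1,"hand":-1},
    {"dx":0.9,"dy":-0.6,"dz":-1,"hand":-1},
    {"dx":0.9,"dy":-0.6,"dz":-1,"hand":-1},
    {"dx":0.9,"dy":-0.6,"dz":-1,"hand":-1},
    {"dx":0.9,"dy":-0.6,"dz":-1,"hand":-1}
  ]
}}

```text
schema error: expected keys dx, dy, dz, rx, ry, rz, hand
```

>>> {"fn": "servo_tool", "kwargs": {
  "rows": [
    {"dx":1,"dy":-0.6,"hand":-1},
    {"dx":1,"dy":-0.6,"hand":-1},
    {"dx":1,"dy":-0.6,"hand":-1},
    {"dx":1,"dy":-0.6,"hand":-1},
    {"dx":1,"dy":-0.6,"hand":-1}
  ]
}}

```text
schema error: expected keys dx, dy, dz, rx, ry, rz, hand
```

>>> {"fn": "servo_tool", "kwargs": {
  "rows": [
    {"dx":0.8,"dy":-0.6,"ry":-0.22,"rz":0.035,"hand":-1},
    {"dx":0.8,"dy":-0.6,"ry":-0.22,"rz":0.035,"hand":-1},
    {"dx":0.8,"dy":-0.6,"ry":-0.22,"rz":0.035,"hand":-1},
    {"dx":0.8,"dy":-0.6,"ry":-0.22,"rz":0.035,"hand":-1},
    {"dx":0.8,"dy":-0.6,"ry":-0.22,"rz":0.035,"hand":-1},
    {"dx":0.8,"dy":-0.6,"ry":-0.22,"rz":0.035,"hand":-1},
    {"dx":0.8,"dy":-0.6,"ry":-0.22,"rz":0.035,"hand":-1},
    {"dx":0.8,"dy":-0.6,"ry":-0.22,"rz":0.035,"hand":-1}
  ]
}}

```text
schema error: expected keys dx, dy, dz, rx, ry, rz, hand
```

Run:
```python
from h import *
from workcell import env
g=env.get_image("wrist"); cv2.imwrite("pics/w1.png",g["frame"][:,:,::-1]); np.savez("pics/w1.npz",**g)
s=env.sense();print(s["joint_positions"],s["eef_pos"],where(s),rel(s,tgt(-.055,.034,.13),RT()),s["time"])
```

```text
[ 1.22310264  0.321649   -0.07004887  1.45139221  0.02257045  1.37080459
 -0.05690358] [ 0.22987111 -0.60756124  0.23047817] [-437.1  385.2 -198.6] (array([ 3.477, -2.157, -0.17 ]), array([ 0.013, -0.222,  0.036])) 0.15
```

View pics/w1.png

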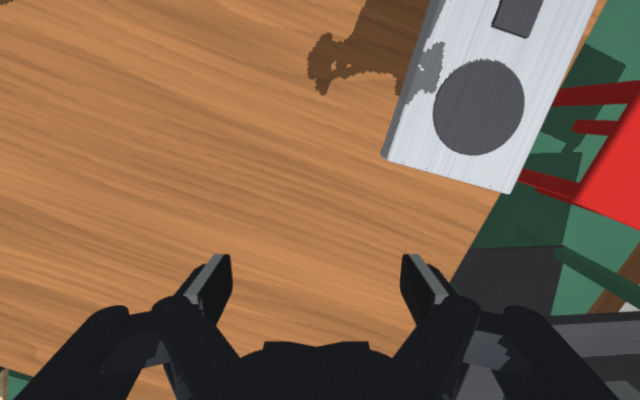

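The calls were refused because every row needs all the keys, so the arm has not moved. The wrist view shows the open fingers at (220,260) and (410,260) over the table near the white box.

>>> {"fn": "servo_tool", "kwargs": {
  "rows": [
    {"dx":0,"dy":0,"dz":-1,"rx":0,"ry":0,"rz":0,"hand":-1},
    {"dx":0,"dy":0,"dz":-1,"rx":0,"ry":0,"rz":0,"hand":-1},
    {"dx":0,"dy":0,"dz":-1,"rx":0,"ry":0,"rz":0,"hand":-1},
    {"dx":0.9,"dy":-0.6,"dz":-1,"rx":0,"ry":0,"rz":0,"hand":-1},
    {"dx":0.9,"dy":-0.6,"dz":-1,"rx":0,"ry":0,"rz":0,"hand":-1},
    {"dx":0.9,"dy":-0.6,"dz":-1,"rx":0,"ry":0,"rz":0,"hand":-1},
    {"dx":0.9,"dy":-0.6,"dz":-1,"rx":0,"ry":0,"rz":0,"hand":-1}
  ]
}}

```text
time: 0.85
eef_pos: [0.3297, -0.4703, 0.382]
ee_rot: [0.983, 0.185, 0.002, -0.0]
ft_force: [0.2, 0.3, 0.2]
grip_width: 0.0002
finger_force: 0.0
```

>>> {"fn": "servo_tool", "kwargs": {
  "rows": [
    {"dx":1,"dy":-0.6,"dz":0,"rx":0,"ry":0,"rz":0,"hand":-1},
    {"dx":1,"dy":-0.6,"dz":0,"rx":0,"ry":0,"rz":0,"hand":-1},
    {"dx":1,"dy":-0.6,"dz":0,"rx":0,"ry":0,"rz":0,"hand":-1},
    {"dx":1,"dy":-0.6,"dz":0,"rx":0,"ry":0,"rz":0,"hand":-1},
    {"dx":1,"dy":-0.6,"dz":0,"rx":0,"ry":0,"rz":0,"hand":-1}
  ]
}}

```text
time: 1.35
eef_pos: [0.436, -0.3342, 0.3813]
ee_rot: [0.983, 0.184, 0.001, -0.001]
ft_force: [-0.7, 0.2, -0.3]
grip_width: 0.0003
finger_force: 0.0
```

>>> {"fn": "servo_tool", "kwargs": {
  "rows": [
    {"dx":0.8,"dy":-0.6,"dz":0,"rx":0,"ry":-0.22,"rz":0.035,"hand":-1},
    {"dx":0.8,"dy":-0.6,"dz":0,"rx":0,"ry":-0.22,"rz":0.035,"hand":-1},
    {"dx":0.8,"dy":-0.6,"dz":0,"rx":0,"ry":-0.22,"rz":0.035,"hand":-1},
    {"dx":0.8,"dy":-0.6,"dz":0,"rx":0,"ry":-0.22,"rz":0.035,"hand":-1},
    {"dx":0.8,"dy":-0.6,"dz":0,"rx":0,"ry":-0.22,"rz":0.035,"hand":-1},
    {"dx":0.8,"dy":-0.6,"dz":0,"rx":0,"ry":-0.22,"rz":0.035,"hand":-1},
    {"dx":0.8,"dy":-0.6,"dz":0,"rx":0,"ry":-0.22,"rz":0.035,"hand":-1},
    {"dx":0.8,"dy":-0.6,"dz":0,"rx":0,"ry":-0.22,"rz":0.035,"hand":-1}
  ]
}}

```text
time: 2.15
eef_pos: [0.5115, -0.2225, 0.34]
ee_rot: [0.937, 0.134, -0.322, 0.038]
ft_force: [0.9, -1.2, -2.2]
grip_width: 0.0003
finger_force: 0.0
```

Run:
```python
from h import *
from workcell import env
s=env.sense();print(s["joint_positions"],s["eef_pos"],where(s),rel(s,tgt(-.055,.034,.13),RT()),s["time"])
```

```text
[-0.21351801  0.58232621  0.6771305   1.13738502  0.07833465  2.04566809
 -0.79731431] [ 0.51154767 -0.22245798  0.33997072] [-131.8  174.7  121. ] (array([ 0.958, -0.478, -0.028]), array([ 0.003, -0.012,  0.011])) 2.15
```

Run:
```python
from h import *
from workcell import env
s=env.sense();
for h,v,n in((-.1,.06,.15),(-.055,.034,.11)):print(rel(s,tgt(h,v,n),RT(30)))
```

```text
(array([ 0.779, -0.183, -0.166]), array([ 0.004, -0.068,  0.011]))
(array([ 0.953, -0.479,  0.105]), array([ 0.004, -0.068,  0.011]))
```

```bash
sed -i 's/np.radians(40-tilt)/np.radians(tilt-40)/' h.py
python3 - <<'E'
from h import *
from workcell import env
s=env.sense();
print(rel(s,tgt(-.055,.034,.12),RT(30)))
E
```

```text
(array([ 0.955, -0.478,  0.038]), array([0.002, 0.043, 0.012]))
```

>>> {"fn": "servo_tool", "kwargs": {
  "rows": [
    {"dx":0.95,"dy":-0.48,"dz":0,"rx":0.002,"ry":0.044,"rz":0.011,"hand":-1},
    {"dx":0.95,"dy":-0.48,"dz":0,"rx":0.002,"ry":0.044,"rz":0.011,"hand":-1},
    {"dx":0.95,"dy":-0.48,"dz":0,"rx":0.002,"ry":0.044,"rz":0.011,"hand":-1},
    {"dx":0.95,"dy":-0.48,"dz":0,"rx":0.002,"ry":0.044,"rz":0.011,"hand":-1},
    {"dx":0.95,"dy":-0.48,"dz":0,"rx":0.002,"ry":0.044,"rz":0.011,"hand":-1},
    {"dx":0.95,"dy":-0.48,"dz":0,"rx":0.002,"ry":0.044,"rz":0.011,"hand":-1}
  ]
}}

```text
time: 2.75
eef_pos: [0.5989, -0.1224, 0.2532]
ee_rot: [0.959, 0.118, -0.257, 0.031]
ft_force: [-1.2, -0.7, 0.3]
grip_width: 0.0001
finger_force: 0.0
```

Run:
```python
from h import *
from workcell import env
g=env.get_image("wrist"); cv2.imwrite("pics/w2.png",g["frame"][:,:,::-1]); np.savez("pics/w2.npz",**g)
s=env.sense();print(s["joint_positions"],s["eef_pos"],where(s),rel(s,tgt(-.055,.034,.12),RT(30)),s["time"])
im=np.hstack([rect(g,HUB,YAW,0,400),cv2.resize(g["frame"],(400,250))[:,:,:] if 0 else cv2.copyMakeBorder(cv2.resize(g["frame"],(400,250)),0,150,0,0,cv2.BORDER_CONSTANT)])
for q in(.025,.103,.153): cv2.circle(im,(200,200),int(q/.36*400),(255,0,0),1)
cv2.imwrite("pics/rect2.png",im[:,:,::-1])
```

```text
[-0.27904458  0.66961922  0.61548774  1.11055675 -0.10770689  1.91904554
 -1.02650612] [ 0.59886374 -0.12279052  0.25384953] [-56.3  36.  125. ] (array([ 0.007, -0.008,  0.035]), array([-0.001, -0.001, -0.   ])) 2.8
```

View pics/rect2.png

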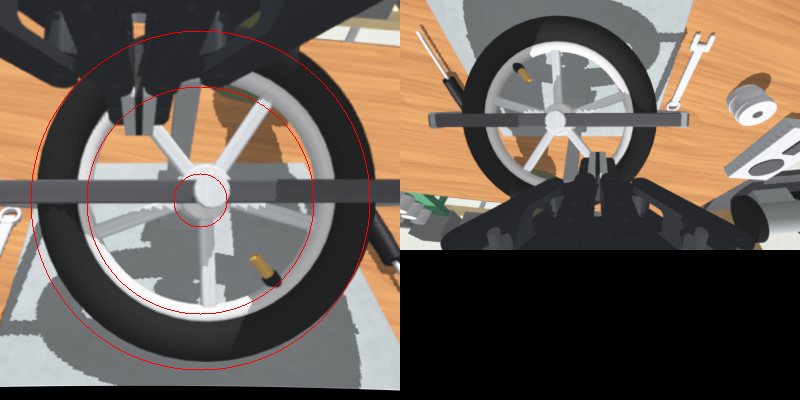

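The wrist view rectified shows the spokes meeting near (206,190), the stem at (263,268), the bar at row 192 and the closed fingers at (138,120). That puts the hub a few mm off my estimate, so I'll triangulate it from the spoke-line crossings in the three views.

Run:
```python
from h import *
pk={"w2":(206.5,190,HUB,YAW),"top0":(203,185,np.array([.53443,-.08074,.135]),.24764),"scene0":(198.5,191.7,np.array([.53443,-.08074,.135]),.24764)}
A=np.zeros((3,3));b=np.zeros(3)
for k,(x,y,h,w) in pk.items():
    g=load(k);n,u,r=frame(w);X=h+(x/400-.5)*.36*r-(y/400-.5)*.36*u
    o=-g["R"].T@g["t"];d=X-o;d/=np.linalg.norm(d);M=np.eye(3)-np.outer(d,d);A+=M;b+=M@o
    print(k,(o+d*((.139-o[2])/d[2])).round(4))
print(np.linalg.solve(A,b)-.005*frame(YAW)[0])
```

```text
w2 [ 0.5241 -0.0769  0.139 ]
top0 [ 0.524  -0.0809  0.139 ]
scene0 [ 0.5283 -0.083   0.139 ]
[ 0.52047586 -0.0804468   0.13263813]
```

```bash
sed -i 's/^HUB=.*/HUB=np.array([.522,-.080,.135]);YAW=.245/' h.py
python3 - <<'E'
from h import *
from workcell import env
s=env.sense();print(where(s))
for n in(.06,-.014):print(rel(s,tgt(-.059,.027,n),RT(30)))
E
```

```text
[-60.2  27.2 132.3]
(array([-0.083, -0.007,  0.475]), array([-0.001, -0.001, -0.   ]))
(array([-0.17 , -0.005,  0.961]), array([-0.001, -0.001, -0.   ]))
```

>>> {"fn": "servo_tool", "kwargs": {
  "rows": [
    {"dx":-0.08,"dy":-0.01,"dz":0.47,"rx":0,"ry":0,"rz":0,"hand":-1},
    {"dx":-0.08,"dy":-0.01,"dz":0.47,"rx":0,"ry":0,"rz":0,"hand":-1},
    {"dx":-0.12,"dy":-0.01,"dz":0.6,"rx":0,"ry":0,"rz":0,"hand":-1},
    {"dx":-0.14,"dy":-0.01,"dz":0.75,"rx":0,"ry":0,"rz":0,"hand":-1},
    {"dx":-0.16,"dy":-0.01,"dz":0.88,"rx":0,"ry":0,"rz":0,"hand":-1},
    {"dx":-0.17,"dy":-0.01,"dz":0.96,"rx":0,"ry":0,"rz":0,"hand":-1},
    {"dx":-0.17,"dy":-0.01,"dz":0.96,"rx":0,"ry":0,"rz":0,"hand":-1}
  ]
}}

```text
time: 3.5
eef_pos: [0.5064, -0.1425, 0.1406]
ee_rot: [0.959, 0.118, -0.257, 0.029]
ft_force: [0.2, 0.5, -0.0]
grip_width: -0.0001
finger_force: 0.0
```

Run:
```python
from h import *
from workcell import env
s=env.sense();print(where(s),s["ft_force"],s["joint_positions"],s["time"])
for t in range(-58,63,8):
    a=np.radians(t);print(t,*rel(s,tgt(.065*np.sin(a),.065*np.cos(a),-.014),RT(30)))
g=env.get_image("wrist"); cv2.imwrite("pics/w3.png",g["frame"][:,:,::-1])
```

```text
[-56.8  26.8 -15.1] [ 0.19534849  0.50113643 -0.02916864] [-0.34222657  0.55437764  0.62238378  1.52236013 -0.0630562   1.62244885
 -1.03404944] 3.5
-58 [-0.049 -0.012 -0.016] [-0.001 -0.     0.   ]
-50 [-0.097 -0.047 -0.025] [-0.001 -0.     0.   ]
-42 [-0.14  -0.089 -0.032] [-0.001 -0.     0.   ]
-34 [-0.176 -0.137 -0.038] [-0.001 -0.     0.   ]
-26 [-0.206 -0.189 -0.043] [-0.001 -0.     0.   ]
-18 [-0.228 -0.245 -0.047] [-0.001 -0.     0.   ]
-10 [-0.243 -0.304 -0.049] [-0.001 -0.     0.   ]
-2 [-0.249 -0.364 -0.05 ] [-0.001 -0.     0.   ]
6 [-0.247 -0.425 -0.049] [-0.001 -0.     0.   ]
14 [-0.236 -0.484 -0.047] [-0.001 -0.     0.   ]
22 [-0.218 -0.542 -0.044] [-0.001 -0.     0.   ]
30 [-0.192 -0.596 -0.039] [-0.001 -0.     0.   ]
38 [-0.158 -0.646 -0.033] [-0.001 -0.     0.   ]
46 [-0.118 -0.691 -0.026] [-0.001 -0.     0.   ]
54 [-0.073 -0.73  -0.017] [-0.001 -0.     0.   ]
62 [-0.022 -0.762 -0.008] [-0.001 -0.     0.   ]
```

View pics/w3.png

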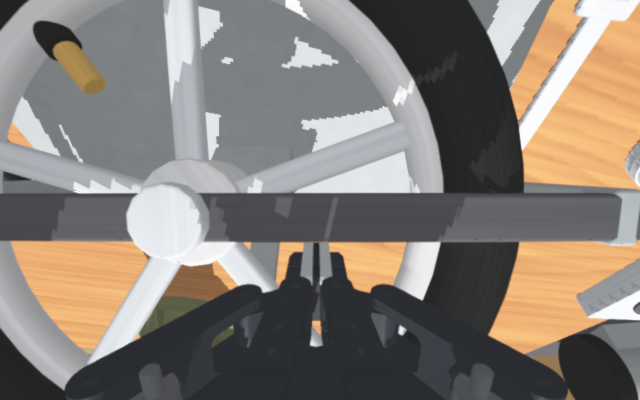

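The picture shows the fingers entered at (318,260), above the bar, between the -36° spoke at (245,270) and the rim, with the stem far off at (80,65). I'll push the first part and check.

>>> {"fn": "servo_tool", "kwargs": {
  "rows": [
    {"dx":-0.05,"dy":-0.01,"dz":-0.015,"rx":0,"ry":0,"rz":0,"hand":-1},
    {"dx":-0.1,"dy":-0.05,"dz":-0.025,"rx":0,"ry":0,"rz":0,"hand":-1},
    {"dx":-0.14,"dy":-0.09,"dz":-0.03,"rx":0,"ry":0,"rz":0,"hand":-1},
    {"dx":-0.175,"dy":-0.135,"dz":-0.04,"rx":0,"ry":0,"rz":0,"hand":-1},
    {"dx":-0.205,"dy":-0.19,"dz":-0.045,"rx":0,"ry":0,"rz":0,"hand":-1},
    {"dx":-0.23,"dy":-0.245,"dz":-0.045,"rx":0,"ry":0,"rz":0,"hand":-1},
    {"dx":-0.24,"dy":-0.305,"dz":-0.05,"rx":0,"ry":0,"rz":0,"hand":-1},
    {"dx":-0.25,"dy":-0.365,"dz":-0.05,"rx":0,"ry":0,"rz":0,"hand":-1},
    {"dx":-0.25,"dy":-0.365,"dz":-0.05,"rx":0,"ry":0,"rz":0,"hand":-1}
  ]
}}

```text
time: 4.45
eef_pos: [0.4657, -0.0926, 0.1659]
ee_rot: [0.958, 0.121, -0.258, 0.028]
ft_force: [-0.8, -0.3, 0.7]
grip_width: 0.0
finger_force: 0.0
```

Run:
```python
from h import *
from workcell import env
s=env.sense();print(where(s),s["ft_force"],s["time"])
for t in range(6,66,8):
    a=np.radians(t);print(t,*rel(s,tgt(.065*np.sin(a),.065*np.cos(a),-.014),RT(30)))
g=env.get_image("scene"); im=rect(g,HUB,YAW,0,400)
m=cv2.inRange(cv2.cvtColor(im,cv2.COLOR_RGB2HSV),(15,110,60),(30,255,255)); 
n,l,st,c=cv2.connectedComponentsWithStats(m)
for i in range(1,n):
    d=(c[i]-200)*.9; R=np.hypot(*d)
    if st[i,4]>15 and 60<R<115: print(st[i,4],R,np.degrees(np.arctan2(d[0],-d[1])))
```

```text
[  1.5  64.  -13.4] [-0.7897088  -0.27077635  0.71741866] 4.45
6 [-0.004 -0.036  0.003] [-0.002  0.     0.002]
14 [ 0.006 -0.095  0.005] [-0.002  0.     0.002]
22 [ 0.025 -0.152  0.009] [-0.002  0.     0.002]
30 [ 0.052 -0.207  0.014] [-0.002  0.     0.002]
38 [ 0.085 -0.256  0.02 ] [-0.002  0.     0.002]
46 [ 0.125 -0.301  0.027] [-0.002  0.     0.002]
54 [ 0.171 -0.34   0.035] [-0.002  0.     0.002]
62 [ 0.222 -0.371  0.044] [-0.002  0.     0.002]
200 87.45135977930816 -159.72898374031917
```

The stem went from 144° to about 200°, so the push works. I'll carry on to the end of the stroke.

>>> {"fn": "servo_tool", "kwargs": {
  "rows": [
    {"dx":-0.005,"dy":-0.035,"dz":0.003,"rx":0,"ry":0,"rz":0,"hand":-1},
    {"dx":0.005,"dy":-0.095,"dz":0.005,"rx":0,"ry":0,"rz":0,"hand":-1},
    {"dx":0.025,"dy":-0.15,"dz":0.01,"rx":0,"ry":0,"rz":0,"hand":-1},
    {"dx":0.05,"dy":-0.205,"dz":0.015,"rx":0,"ry":0,"rz":0,"hand":-1},
    {"dx":0.085,"dy":-0.255,"dz":0.02,"rx":0,"ry":0,"rz":0,"hand":-1},
    {"dx":0.125,"dy":-0.3,"dz":0.03,"rx":0,"ry":0,"rz":0,"hand":-1},
    {"dx":0.17,"dy":-0.34,"dz":0.035,"rx":0,"ry":0,"rz":0,"hand":-1},
    {"dx":0.22,"dy":-0.37,"dz":0.045,"rx":0,"ry":0,"rz":0,"hand":-1},
    {"dx":0.22,"dy":-0.37,"dz":0.045,"rx":0,"ry":0,"rz":0,"hand":-1},
    {"dx":0.19,"dy":-0.355,"dz":0.04,"rx":0,"ry":0,"rz":0,"hand":-1},
    {"dx":0.2,"dy":-0.35,"dz":-0.2,"rx":0,"ry":0,"rz":0,"hand":-1},
    {"dx":0.2,"dy":-0.35,"dz":-0.7,"rx":0,"ry":0,"rz":0,"hand":-1},
    {"dx":0.2,"dy":-0.35,"dz":-0.7,"rx":0,"ry":0,"rz":0,"hand":-1},
    {"dx":0.2,"dy":-0.35,"dz":-0.7,"rx":0,"ry":0,"rz":0,"hand":-1}
  ]
}}

```text
time: 5.9
eef_pos: [0.5327, -0.0248, 0.2453]
ee_rot: [0.96, 0.12, -0.253, 0.03]
ft_force: [0.5, -0.7, 0.3]
grip_width: -0.0
finger_force: 0.0
```

```bash
cat >> h.py <<'E'
def stem(env,cam="scene"):
    g=env.get_image(cam); im=rect(g,HUB,YAW,0,400)
    m=cv2.inRange(cv2.cvtColor(im,cv2.COLOR_RGB2HSV),(15,110,60),(30,255,255)); 
    n,l,st,c=cv2.connectedComponentsWithStats(m)
    for i in range(1,n):
        d=(c[i]-200)*.9; R=np.hypot(*d)
        if st[i,4]>15 and 60<R<115: print(cam,st[i,4],R,np.degrees(np.arctan2(d[0],-d[1])))
    return g
E
python3 - <<'E'
from h import *
from workcell import env
s=env.sense();print(where(s),s["ft_force"],s["time"])
stem(env);stem(env,"top"); g=stem(env,"wrist")
im=rect(g,HUB,YAW,0,400); cv2.imwrite("pics/r4.png",im[:,:,::-1])
for t,n in((118,.08),(118,.06)):
    a=np.radians(t);print(t,*rel(s,tgt(.065*np.sin(a),.065*np.cos(a),n),RT(30)))
E
```

```text
[51.  52.7 99.8] [ 0.46127151 -0.73253805  0.31753286] 5.9
scene 18 95.23356813645071 -21.01375387141961
scene 18 81.10329832996929 26.865191748632547
scene 21 93.9968041141478 64.0424669466793
scene 263 83.00588617450312 -100.86937900506595
wrist 28 83.83530661483908 -11.701979587608983
wrist 16 95.36284653889061 -32.86518528827956
wrist 18 78.68222480331883 -12.888185125765702
wrist 16 75.42644699473787 -5.821136950124275
wrist 159 70.65395844588345 -12.63336193527501
wrist 1597 68.54408897321242 -34.984031658269934
wrist 189 76.89102486776606 39.81420319048275
wrist 265 71.2502378074014 46.25535355356593
wrist 221 63.68603487470612 51.33675863384453
wrist 108 74.18098457301726 -57.636424758757244
wrist 310 87.00431369692566 -102.19410502129308
118 [ 0.521 -0.04   0.231] [-0.001 -0.003  0.001]
118 [ 0.497 -0.04   0.362] [-0.001 -0.003  0.001]
```

View pics/r4.png

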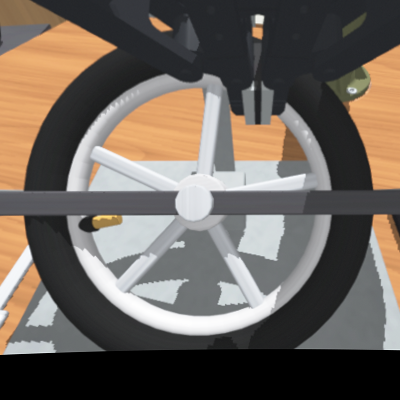

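The stem now stands at about -101°. In the rectified wrist view the spokes are near 7°, 79°, 151°, 223° and 295°, the stem is at (105,221), and the sector from 79° to 151° below the bar is free. I'll go over the bar and enter there.

>>> {"fn": "servo_tool", "kwargs": {
  "rows": [
    {"dx":0.2,"dy":-0.02,"dz":0.0,"rx":0,"ry":0,"rz":0,"hand":-1},
    {"dx":0.5,"dy":-0.03,"dz":0.15,"rx":0,"ry":0,"rz":0,"hand":-1},
    {"dx":0.53,"dy":-0.035,"dz":0.23,"rx":0,"ry":0,"rz":0,"hand":-1},
    {"dx":0.53,"dy":-0.035,"dz":0.23,"rx":0,"ry":0,"rz":0,"hand":-1},
    {"dx":0.53,"dy":-0.035,"dz":0.23,"rx":0,"ry":0,"rz":0,"hand":-1}
  ]
}}

```text
time: 6.55
eef_pos: [0.5778, -0.0082, 0.1733]
ee_rot: [0.959, 0.119, -0.257, 0.03]
ft_force: [0.2, -0.7, 0.2]
grip_width: 0.0001
finger_force: 0.0
```

Run:
```python
from h import *
from workcell import env
s=env.sense();print(where(s),s["ft_force"],s["joint_positions"],s["time"])
for n in(.04,.01,-.014):print(rel(s,tgt(.056,-.033,n),RT(30)))
```

```text
[ 56.2 -30.2  75.3] [ 0.17059807 -0.67778702  0.20113736] [-0.44039521  0.65135794  0.56695579  1.29210088 -0.16185741  1.78529022
 -1.20417095] 6.55
(array([-0.023,  0.002,  0.235]), array([-0.001, -0.   ,  0.001]))
(array([-0.057,  0.002,  0.432]), array([-0.001, -0.   ,  0.001]))
(array([-0.085,  0.003,  0.589]), array([-0.001, -0.   ,  0.001]))
```

>>> {"fn": "servo_tool", "kwargs": {
  "rows": [
    {"dx":-0.025,"dy":0,"dz":0.235,"rx":0,"ry":0,"rz":0,"hand":-1},
    {"dx":-0.04,"dy":0,"dz":0.33,"rx":0,"ry":0,"rz":0,"hand":-1},
    {"dx":-0.055,"dy":0,"dz":0.43,"rx":0,"ry":0,"rz":0,"hand":-1},
    {"dx":-0.07,"dy":0,"dz":0.51,"rx":0,"ry":0,"rz":0,"hand":-1},
    {"dx":-0.085,"dy":0,"dz":0.59,"rx":0,"ry":0,"rz":0,"hand":-1},
    {"dx":-0.085,"dy":0,"dz":0.59,"rx":0,"ry":0,"rz":0,"hand":-1}
  ]
}}

```text
time: 7.15
eef_pos: [0.5241, -0.0211, 0.103]
ee_rot: [0.959, 0.119, -0.256, 0.029]
ft_force: [-0.1, 0.1, 0.5]
grip_width: -0.0001
finger_force: 0.0
```

Run:
```python
from h import *
from workcell import env
s=env.sense();print(where(s),s["ft_force"],s["time"])
stem(env)
for t in range(128,236,8):
    a=np.radians(t);print(t,*rel(s,tgt(.065*np.sin(a),.065*np.cos(a),-.014),RT(30)))
```

```text
[ 56.7 -33.1 -14.1] [-0.1361892   0.12859013  0.52174316] 7.15
scene 21 75.848038194532 -38.34633288480244
scene 19 65.63610523369974 -33.907964756266054
scene 39 73.22426966955051 -49.255730608878956
scene 257 83.0036909062064 -100.91976493727488
128 [0.046 0.036 0.007] [-0.001 -0.001  0.001]
136 [0.09  0.077 0.015] [-0.001 -0.001  0.001]
144 [0.128 0.124 0.022] [-0.001 -0.001  0.001]
152 [0.159 0.175 0.027] [-0.001 -0.001  0.001]
160 [0.183 0.23  0.031] [-0.001 -0.001  0.001]
168 [0.2   0.288 0.034] [-0.001 -0.001  0.001]
176 [0.208 0.348 0.035] [-0.001 -0.001  0.001]
184 [0.208 0.409 0.035] [-0.001 -0.001  0.001]
192 [0.199 0.469 0.033] [-0.001 -0.001  0.001]
200 [0.183 0.527 0.03 ] [-0.001 -0.001  0.001]
208 [0.158 0.582 0.026] [-0.001 -0.001  0.001]
216 [0.127 0.633 0.02 ] [-0.001 -0.001  0.001]
224 [0.088 0.679 0.013] [-0.001 -0.001  0.001]
232 [0.044 0.719 0.005] [-0.001 -0.001  0.001]
```

>>> {"fn": "servo_tool", "kwargs": {
  "rows": [
    {"dx":0.045,"dy":0.035,"dz":0.007,"rx":0,"ry":0,"rz":0,"hand":-1},
    {"dx":0.09,"dy":0.075,"dz":0.015,"rx":0,"ry":0,"rz":0,"hand":-1},
    {"dx":0.13,"dy":0.125,"dz":0.02,"rx":0,"ry":0,"rz":0,"hand":-1},
    {"dx":0.16,"dy":0.175,"dz":0.027,"rx":0,"ry":0,"rz":0,"hand":-1},
    {"dx":0.185,"dy":0.23,"dz":0.03,"rx":0,"ry":0,"rz":0,"hand":-1},
    {"dx":0.2,"dy":0.29,"dz":0.034,"rx":0,"ry":0,"rz":0,"hand":-1},
    {"dx":0.21,"dy":0.35,"dz":0.035,"rx":0,"ry":0,"rz":0,"hand":-1},
    {"dx":0.21,"dy":0.41,"dz":0.035,"rx":0,"ry":0,"rz":0,"hand":-1},
    {"dx":0.2,"dy":0.47,"dz":0.033,"rx":0,"ry":0,"rz":0,"hand":-1},
    {"dx":0.185,"dy":0.525,"dz":0.03,"rx":0,"ry":0,"rz":0,"hand":-1},
    {"dx":0.16,"dy":0.58,"dz":0.026,"rx":0,"ry":0,"rz":0,"hand":-1},
    {"dx":0.125,"dy":0.635,"dz":0.02,"rx":0,"ry":0,"rz":0,"hand":-1},
    {"dx":0.125,"dy":0.635,"dz":0.02,"rx":0,"ry":0,"rz":0,"hand":-1},
    {"dx":0.125,"dy":0.635,"dz":0.02,"rx":0,"ry":0,"rz":0,"hand":-1}
  ]
}}

```text
time: 8.6
eef_pos: [0.5627, -0.1114, 0.0904]
ee_rot: [0.959, 0.118, -0.256, 0.031]
ft_force: [-0.5, 0.5, -0.1]
grip_width: -0.0002
finger_force: 0.0
```

Run:
```python
from h import *
from workcell import env
s=env.sense();print(where(s),s["ft_force"],s["time"])
stem(env);g=stem(env,"top")
g=env.get_image("scene")
im=np.hstack([rect(g,HUB,YAW,0,400),rect(env.get_image("top"),HUB,YAW,0,400)]); cv2.imwrite("pics/r5.png",im[:,:,::-1])
for t in range(218,244,3):
    a=np.radians(t);print(t,*rel(s,tgt(.065*np.sin(a),.065*np.cos(a),-.014),RT(30)))
```

```text
[-40.3 -53.1 -13.6] [-0.4740993   0.53787266 -0.11437242] 8.6
scene 796 82.63144275465066 -9.189211657455928
scene 19 75.40853276920613 49.636834565761674
scene 105 89.39437127876971 60.54199383364952
top 216 78.51048253612734 -13.407147298536177
218 [-0.013 -0.002  0.   ] [-0.    -0.001  0.   ]
221 [-0.027  0.015 -0.002] [-0.    -0.001  0.   ]
224 [-0.042  0.032 -0.005] [-0.    -0.001  0.   ]
227 [-0.058  0.048 -0.008] [-0.    -0.001  0.   ]
230 [-0.075  0.063 -0.011] [-0.    -0.001  0.   ]
233 [-0.092  0.077 -0.014] [-0.    -0.001  0.   ]
236 [-0.11   0.09  -0.017] [-0.    -0.001  0.   ]
239 [-0.129  0.103 -0.021] [-0.    -0.001  0.   ]
242 [-0.149  0.114 -0.024] [-0.    -0.001  0.   ]
```

View pics/r5.png

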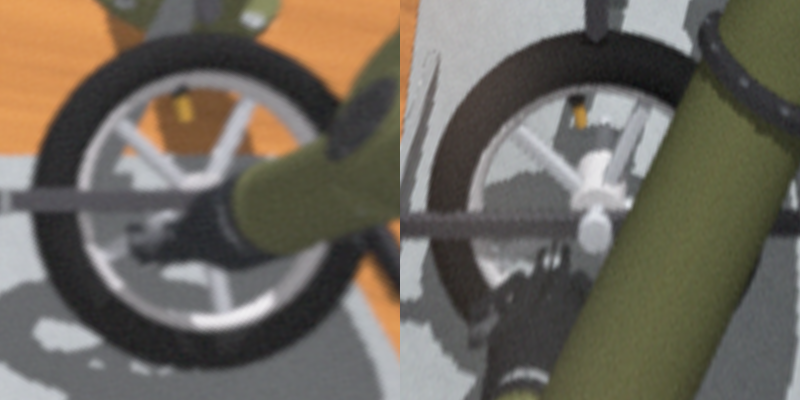

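The stem is about 10° to 13° short of the top. In the top view it is at (580,118), with the pointer at (597,20). I'll push about 10° more and check.

>>> {"fn": "servo_tool", "kwargs": {
  "rows": [
    {"dx":-0.025,"dy":0.015,"dz":-0.002,"rx":0,"ry":0,"rz":0,"hand":-1},
    {"dx":-0.04,"dy":0.03,"dz":-0.005,"rx":0,"ry":0,"rz":0,"hand":-1},
    {"dx":-0.058,"dy":0.048,"dz":-0.008,"rx":0,"ry":0,"rz":0,"hand":-1},
    {"dx":-0.064,"dy":0.053,"dz":-0.009,"rx":0,"ry":0,"rz":0,"hand":-1},
    {"dx":-0.064,"dy":0.053,"dz":-0.009,"rx":0,"ry":0,"rz":0,"hand":-1},
    {"dx":-0.064,"dy":0.053,"dz":-0.009,"rx":0,"ry":0,"rz":0,"hand":-1}
  ]
}}

```text
time: 9.4
eef_pos: [0.5573, -0.1191, 0.096]
ee_rot: [0.959, 0.119, -0.256, 0.03]
ft_force: [1.0, 1.4, -0.5]
grip_width: 0.0
finger_force: 0.8
```

Run:
```python
from h import *
from workcell import env
s=env.sense();print(where(s),s["ft_force"],s["time"])
stem(env);stem(env,"top")
g=env.get_image("scene")
im=np.hstack([rect(g,HUB,YAW,0,400),rect(env.get_image("top"),HUB,YAW,0,400)]); cv2.imwrite("pics/r6.png",im[:,:,::-1])
```

```text
[-46.5 -44.1 -13.9] [ 1.01928851  1.38822422 -0.48209909] 9.4
scene 748 82.8451144034148 -2.7879384447004716
scene 177 81.64962217606289 50.435189094661936
top 203 78.27516799922935 -5.47002286648335
```

View pics/r6.png

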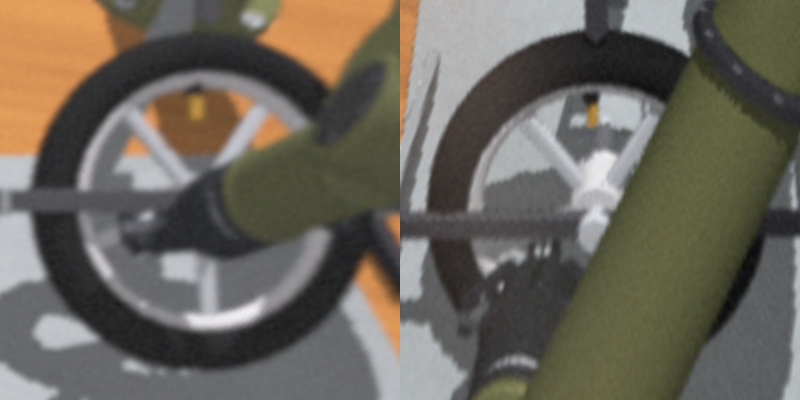

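The stem is about 4° short: (592,110) against the pointer at (597,30). I'll nudge it, back off and withdraw.

>>> {"fn": "servo_tool", "kwargs": {
  "rows": [
    {"dx":-0.012,"dy":0.01,"dz":-0.002,"rx":0,"ry":0,"rz":0,"hand":-1},
    {"dx":-0.023,"dy":0.02,"dz":-0.004,"rx":0,"ry":0,"rz":0,"hand":-1},
    {"dx":-0.023,"dy":0.02,"dz":-0.004,"rx":0,"ry":0,"rz":0,"hand":-1},
    {"dx":-0.023,"dy":0.02,"dz":-0.004,"rx":0,"ry":0,"rz":0,"hand":-1},
    {"dx":0.02,"dy":-0.02,"dz":0,"rx":0,"ry":0,"rz":0,"hand":-1},
    {"dx":0.02,"dy":-0.02,"dz":0,"rx":0,"ry":0,"rz":0,"hand":-1},
    {"dx":0.02,"dy":-0.02,"dz":-0.2,"rx":0,"ry":0,"rz":0,"hand":-1},
    {"dx":0.02,"dy":-0.02,"dz":-0.5,"rx":0,"ry":0,"rz":0,"hand":-1},
    {"dx":0.02,"dy":-0.02,"dz":-0.9,"rx":0,"ry":0,"rz":0,"hand":-1},
    {"dx":0.02,"dy":-0.02,"dz":-0.9,"rx":0,"ry":0,"rz":0,"hand":-1},
    {"dx":0.02,"dy":-0.02,"dz":-0.9,"rx":0,"ry":0,"rz":0,"hand":-1}
  ]
}}

```text
time: 10.7
eef_pos: [0.6258, -0.0999, 0.2127]
ee_rot: [0.959, 0.119, -0.255, 0.031]
ft_force: [0.2, -0.1, -0.8]
grip_width: 0.0002
finger_force: 0.0
```

Run:
```python
from h import *
from workcell import env
s=env.sense();print(where(s),s["ft_force"],s["time"])
stem(env);stem(env,"top")
im=np.hstack([rect(env.get_image("wrist"),HUB,YAW,0,400),rect(env.get_image("top"),HUB,YAW,0,400)]); cv2.imwrite("pics/r7.png",im[:,:,::-1])
```

```text
[-44.5 -23.5 121.2] [ 0.18632396 -0.1233099  -0.76603833] 10.7
scene 776 81.13199751412411 1.1385566253592667
scene 16 84.06712580209341 18.04700194914635
scene 20 77.96271753216405 21.039885389496252
scene 50 74.8710037865127 -48.41107373567249
top 194 77.49398953136358 -1.1319769545534182
```

View pics/r7.png

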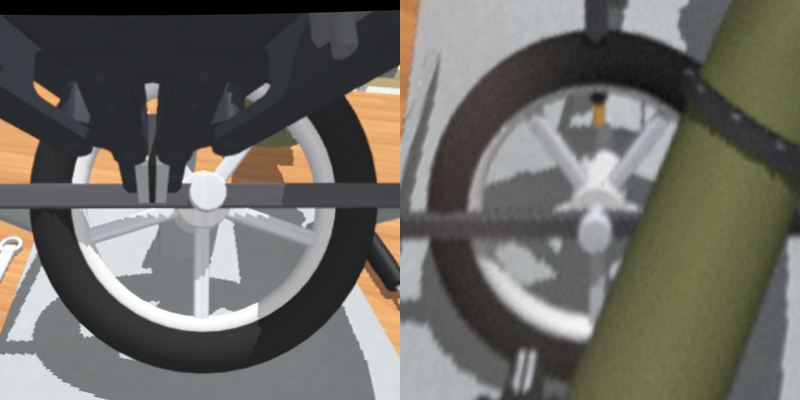

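The stem is at (599,110), in line with the pointer at (597,25). The two cameras give about +1° and -1°, and the opposite spoke hangs straight down at column 201. The fingers are clear at 121 mm in front of the wheel, so I'm handing in.

```bash
python3 -c "
from workcell import env
print(env.job_done())"
```

```text
the job is handed in; nothing more can be done
None
```

The job is handed in: two pushing strokes brought the wheel round clockwise, the valve stem measures within about 1° of the pointer, and the arm is clear of the wheel; no verdict came back.

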